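# Load a cold pack and pick up the vaccine carrier by its telescoping handle

### The job

Slide the cold pack that stands on the bench into the close-fitting pocket in the top of the vaccine carrier, fully home, and let go of it. Then take the middle of the carrier's telescoping handle so that your grip squeezes its release button in, pull the handle out past its first stop to its second stop, and by it lift the carrier a few centimetres clear of the bench. Finish while holding the carrier there, level, hanging from the fully extended handle with the pack inside, and leave the other things on the bench where they are.

Things in the scene. Friction and masses are not known exactly. Their poses are not given: they have to be found in the camera images.
- carrier: Vaccine carrier, a loose blue plastic case 130 (x) x 280 (y) x 120 (z) mm, 0.5 kg empty. Origin: centre of its underside; z up, y along its length. The pocket is in the top towards +y; six vial caps stand 9 mm out of the top towards -y; the telescoping mast comes out of the middle. It slides on the bench if pushed, and weighs under 1 kg in all when loaded.
- pocket (a point): Centre of the pocket's mouth, on the carrier's top face (z = 120 mm), 90 mm from its middle along +y. The pocket is a straight rectangular hole 29 mm (carrier x) by 79 mm (carrier y), 85 mm deep, without a lead-in; axes as the carrier's.
- pack: Cold pack, a rigid white plastic slab standing upright on the bench: 26 (x) x 76 (y) x 125 (z) mm, about 0.25 kg, its foot tapering by 4 mm a side over the lowest 12 mm; a flat filler cap 4 mm high and 16 mm wide on top towards +y. Origin: centre of its underside; either way round fits the pocket. Home, its underside is 35 mm above the carrier's underside and 40 mm of it stands out of the pocket.
- grip: Crossbar of the carrier's T-shaped telescoping handle, grey plastic, 26 (x) x 80 (y) x 26 (z) mm; origin at its centre, axes as the carrier's. Stowed, its centre is 155 mm above the carrier's underside (22 mm gap between bar and carrier top, with the 18 mm square mast in the middle), and it rises with handle. The release button sits in the middle of its +x face.
- button (a joint): Release button, a black pad 36 (y) x 16 (z) mm in the middle of the crossbar's +x face, standing 8 mm out. Value in m: 0 out, 0.007 fully in; springs back, 2 N to start, 5.5 N fully in. Gripping the crossbar at its middle across x (34 mm over bar and button) presses it; it must be at least 0.005 in, and stay in while the handle slides.
- handle (a joint): Extension of the telescoping handle in m, straight out along the carrier's +z: 0 stowed and locked, first stop 0.045 (locks there if the button is let out), second stop 0.090 (its end). With the button in it slides with about 1 N friction plus its own 0.1 kg; with the button out it is locked and the whole carrier comes up instead.
- basket: Bystander: clear plastic basket of glass vials, 130 x 180 x 50 mm, origin under its centre.
- pot: Bystander: white plastic pot with lid, 84 mm across, 95 mm high, origin under its centre.
- dropper: Bystander: small clear dropper bottle, 40 mm across, 112 mm high, origin under its centre.
- carton: Bystander: white open carton of packed syringes, 90 x 190 x 80 mm, packets up to 140 mm high, origin under its centre.
- tray: Bystander: shallow steel tray, 140 x 200 x 28 mm, origin under its centre.
- vial: Bystander: a single amber glass vial, 22 mm across, 48 mm high, standing between the pack and the carrier; origin under its centre.
- logger: Bystander: white temperature logger, 50 x 90 x 18 mm, lying flat; origin under its centre.
- gloves: Bystander: white box of gloves, 120 x 220 x 75 mm, origin under its centre.

How it is judged:
By the outcome, as a careful person would: the job done as asked, in the order asked, and still so for the second after the job is handed in, while the arm keeps its last pose, push and grip.
It also fails if it takes over 54 s, if anything falls off the work surface, if the arm or the gripper's body presses on something with over 40 N, if the wrist force passes 120 N, or if a joint passes its speed limit or range.

### The arm

A 6-joint arm with a two-finger parallel gripper is mounted at the origin on the work surface. World frame = base frame: x ahead of the robot, y to its left, z up, the work surface at z = 0. Lengths are in mm, angles in rad, forces in N, time in s.
With the tool pointing down it reaches from about 275 to 1000 mm from the base axis. Payload 8.4 kg.
Tool frame: the origin (TCP) lies between the finger pads; the fingertips stand 22 mm ahead of it and the grasp point (between the pads) lies 3 mm ahead of it (r.nose_length is the z of the fingertips in the tool frame, in mm); z points along the fingers, y is the line along which they close (so a half turn about z gives the same grasp; the last joint's range is limited). The gripper opens to 85 mm and grips with 20 to 120 N. Pads are 22 mm wide; open, the fingers measure 114 mm over their backs; the gripper's body (76 mm by 85 mm) begins 54 mm behind the grasp point. The pads swing forward as they close: fully open they stand 13 mm farther back than shut.
Start: joints at [1.164, 0.353, 1.633, -0, 1.155, -0.002], TCP at [246.146, 574.491, 253.281] pointing down, gripper open.
Joint ranges: [-2.63, 2.63], [-0.92, 2.1], [0.06, 2.66], [-1.3, 4.44], [0, 2.69], [-3.02, 3.02]. Speed limits (rad/s): [2.22, 2.22, 2.79, 3.14, 3.14, 3.14].

### API

Orientations are given as [roll, pitch, yaw] about the fixed x, y, z axes, in that order (R = Rz(yaw) Ry(pitch) Rx(roll)).
In Python, from rig import r gives the robot as it stands.
- The arm moves only by the tool run_rows, called after ">>>" as name(argument=value, ...) on one line, values as JSON. Schema: {"type":"object","properties":{"deltas":{"type":"array","items":{"type":"array","prefixItems":[{"type":"array","items":{"type":"number"},"minItems":3,"maxItems":3},{"type":"array","items":{"type":"number"},"minItems":3,"maxItems":3},{"type":"number"}],"minItems":3,"maxItems":3},"minItems":1,"maxItems":5},"clamp_n":{"type":"number"},"only":{"type":"string"},"quiet":{"type":"boolean"},"lines":{"type":"string"}},"required":["deltas"],"additionalProperties":false}. deltas is a list of rows, 1 to 5 of them, each written [[rx, ry, rz], [dx, dy, dz], opening]: a rotation vector rx, ry, rz in fractions of the full range, 1 being 360 degrees, then dx, dy, dz in fractions of the full range, 1 being 800 mm, then the opening from 0.0 (shut) to 1.0 (fully open); each row shifts and turns the commanded pose from where the row before left it, along the tool's axes as they then stand; what a row does not reach is not made up. A row lasts 1/12 s, in which the tool goes at most 41.7 mm and 0.125 rad, less where a joint would pass 70% of its speed; a pose out of reach is approached as far as the arm can. The fingers move at their own pace and stop on an object; clamp_n is the grip in N (left out, the last holds). Time passes only in rows, so rows that do not move let the fingers close. The tool returns the time, the measured TCP pose, the force, the opening and the grip force at its end. only (a regular expression) keeps the lines of the reply that match it, lines (a string "A,B") keeps lines A to B, and quiet returns only ok. A shift or turn number past 1, either way, is cut back to 1. Input that does not fit is refused with a message, and nothing moves.
- r.sense(): the state, without advancing time (a new reading comes with each control period).
- r.grab_frame(name): name is "scene" or "side" or "wrist"; returns the picture (384x512x3 uint8, red, green, blue); there is no depth.
- r.camera_params(name): a dict with "fx", "fy", "cx", "cy" (pixels), "rvec" (rotation vector, rad) and "tvec" (3), from world to camera coordinates, as OpenCV has them. Camera axes: x right, y down, z forward; pixel columns grow to the right and rows downward; lengths in mm; the calibration is good to about 2 mm. A picture is of the moment at which its call begins: read the wrist's pose just before it. camera_params takes no time and is no camera call; for the wrist camera it gives the pose at the moment of the call.
- r.sign_off(): hands the job in; it is judged then, once.
The state is a dict: "clock": time; "qpos": joint angles; "qvel": joint speeds; "joint_efforts": joint torques, N m; "eef_pos": TCP position; "tcp_rot": TCP orientation; "contact_force": force on the tool from outside, world axes, zero at the start; "wrist_torque": the same for the moment, N m; "opening": opening from 0.0 (shut) to 1.0 (fully open); "grasp_force": force on a finger pad.
Only numpy, scipy, OpenCV 4.12 (cv2) and the standard library are available. Lean on these libraries where they do the work, as an engineer would, in place of code of your own. Each camera call takes 0.05 s, during which the arm holds its last target. There are 200 camera calls.

## Working session

There is one attempt and no reset: what is moved stays moved. The work goes in short steps, Python scripts to look and compute and a tool call to move; the robot and the scene stay as the last step left them, time stands still between calls to the robot, and variables do not carry over. Pictures are saved under pics/ and viewed, at most 10 in all, crops included, and the job is handed in when it is done.

```bash
ls; mkdir -p pics
```

Run:
```python
from rig import r
import cv2,numpy as np
print(r.sense()); print(r.nose_length)
for n in("scene","side"):
    f=r.grab_frame(n); cv2.imwrite(f"pics/{n}0.png",f[:,:,::-1]); print(n,r.camera_params(n))
```

```text
pics
rig.py
{'clock': 0.0, 'qpos': array([ 1.16360347e+00,  3.53656287e-01,  1.63416690e+00,  1.75832856e-05,
        1.15524116e+00, -2.38397188e-03]), 'qvel': array([ 6.75717126e-04, -9.59181366e-04,  2.01700288e-04, -1.44343142e-03,
       -8.18126845e-04,  1.42230950e-06]), 'joint_efforts': array([ 5.55057159e-05, -6.05258560e+01, -3.42053962e+01, -2.08404740e-04,
        9.77464282e-03, -2.08419556e-05]), 'eef_pos': array([245.94869596, 574.05314347, 252.54257777]), 'tcp_rot': array([-3.14012100e+00, -1.95847872e-05,  2.73677664e+00]), 'contact_force': array([-0.0482096 ,  0.27637259, -0.27949581]), 'wrist_torque': array([-0.05663967, -0.01540667,  0.03253856]), 'grasp_force': 0.0, 'opening': 1.000213634193506}
22.0
scene {'fx': 364.98069576160947, 'fy': 364.98069576160947, 'cx': 255.5595303084564, 'cy': 192.56753082422466, 'rvec': array([ 1.39981683,  1.92724246, -0.98026343]), 'tvec': array([ 185.03193354, -219.71689749, 1689.6139699 ])}
side {'fx': 489.4567292618518, 'fy': 489.4567292618518, 'cx': 258.82219725531746, 'cy': 192.85474246751482, 'rvec': array([ 0.31451952, -2.80065801,  1.22943627]), 'tvec': array([ 513.43085337,  195.99140245, 2079.76388222])}
```

View pics/scene0.png

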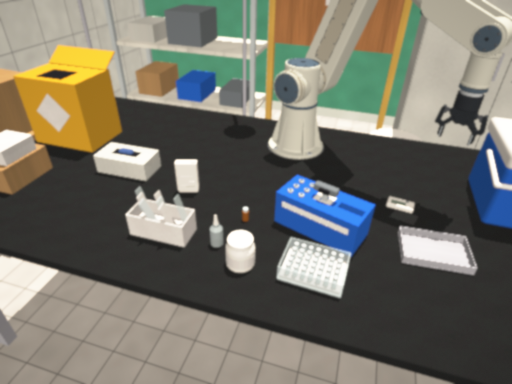

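View pics/side0.png

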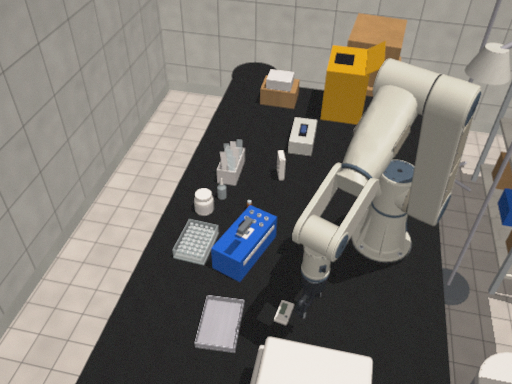

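The scene view shows the carrier around (323,212) with its dark pocket at about (350,203). The pack stands at (187,176), with the vial at (245,214) between them. The side view shows the carrier at (245,240) and the pack at (281,165). Next I'll get rough positions.

Create h.py:
```python
import numpy as np,cv2
from rig import r
from scipy.spatial.transform import Rotation as Ro
def cam(n,p=None):
    p=p or r.camera_params(n); R=Ro.from_rotvec(p["rvec"]).as_matrix()
    K=np.array([[p["fx"],0,p["cx"]],[0,p["fy"],p["cy"]],[0,0,1]]); return K,R,np.array(p["tvec"])
def cast(c,uv,z):
    K,R,t=c; o=-R.T@t; d=R.T@np.linalg.inv(K)@np.array([uv[0],uv[1],1.]); return o+d*(z-o[2])/d[2]
def proj(c,X):
    K,R,t=c; q=K@(R@np.asarray(X,float)+t); return q[:2]/q[2]
def tri(c1,u1,c2,u2):
    P=[c[0]@np.c_[c[1],c[2]] for c in(c1,c2)]
    X=cv2.triangulatePoints(P[0],P[1],np.array(u1,float).reshape(2,1),np.array(u2,float).reshape(2,1)); return (X[:3]/X[3]).ravel()
def snap(n,f):
    c=cam(n); im=r.grab_frame(n); cv2.imwrite(f,im[:,:,::-1]); np.save(f+".npy",np.r_[c[0].ravel(),c[1].ravel(),c[2]]); return c,im
def load(f):
    v=np.load(f+".npy"); return (v[:9].reshape(3,3),v[9:18].reshape(3,3),v[18:]),cv2.imread(f)
```

Run:
```python
from h import *
np.set_printoptions(precision=1,suppress=True)
s,d=cam("scene"),cam("side")
print("cams",-s[1].T@s[2],-d[1].T@d[2],cam("wrist"))
for nm,u,v,z in[("pack top",(187,161),(281,153),125),("vial",(246,209),(249,202),48),("dropper",(215,218),(222,183),112),("pot",(240,237),(204,193),95)]:
    print(nm,tri(s,u,d,v),cast(s,u,z),cast(d,v,z))
for n,c in(("scene",s),("side",d)):
    im=cv2.imread(f"pics/{n}0.png"); hsv=cv2.cvtColor(im,cv2.COLOR_BGR2HSV)
    m=cv2.inRange(hsv,(105,120,40),(130,255,255)); k,l,st,ce=cv2.connectedComponentsWithStats(m)
    for i in range(1,k):
        if st[i,4]>300: print(n,st[i],ce[i])
    x0=[180,160] if n=="side" else [160,140]
    if n=="scene": crop=im[145:260,165:395]
    else: crop=im[130:290,190:310]
    cv2.imwrite(f"pics/{n}0c.png",cv2.resize(crop,None,fx=3.4,fy=3.4,interpolation=2))
cr=[("bl",(300,177)),("br",(374,205))]
for n,u in cr: print(n,cast(s,u,120))
```

```text
cams [1497.5  259.9  792. ] [ 236.3 1479.  1544.1] (array([[298. ,   0. , 256.1],
       [  0. , 298. , 195.6],
       [  0. ,   0. ,   1. ]]), array([[ 0.4,  0.9, -0. ],
       [ 0.9, -0.4,  0.3],
       [ 0.3, -0.1, -1. ]]), array([-623.2,  -41.7,  381.7]))
pack top [ 490.4 -303.2  134.7] [ 486.3 -301.3  125. ] [ 492.  -322.6  125. ]
vial [581.5 -46.5  42.8] [589.1 -43.2  48. ] [580.2 -42.2  48. ]
dropper [716.  -96.3  88.4] [737.3 -89.3 112. ] [708.4 -66.9 112. ]
pot [772.3  -1.   95.8] [773.8   1.   95. ] [772.4  -3.7  95. ]
scene [176  71  39  30 933] [195.5  85.3]
scene [ 468  134   44   95 2356] [491.  189.7]
scene [ 274  174  103   82 4130] [325.1 215.2]
side [499 189  13  37 395] [506.  207.1]
side [ 211  205   66   77 2551] [241.9 244.7]
bl [449.1 103.4 120. ]
br [530.6 352.1 120. ]
```

View pics/scene0c.png

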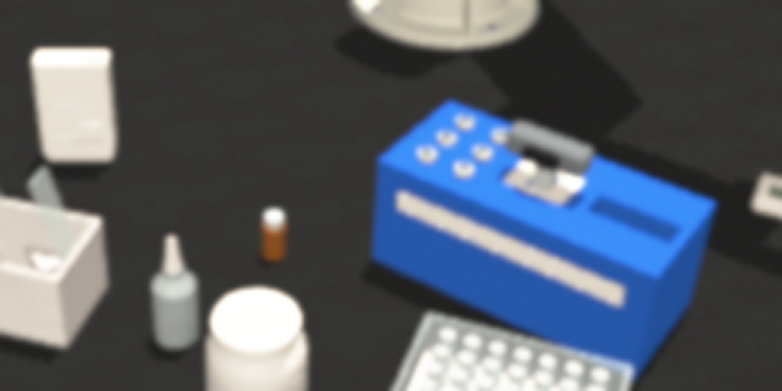

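The crop shows the carrier's four top corners, the vial caps and handle, and the dark pocket at about crop (635,218). The pack's wide face is towards the camera. In full-image pixels the corners are roughly (297,175), (375,205), (358,226) and (276,191).

Run:
```python
from h import *
np.set_printoptions(precision=2,suppress=True)
s=cam("scene"); d=cam("side"); f=lambda x,y:(165+x/3.4,145+y/3.4)
P=[cast(s,f(*p),120) for p in((449,101),(715,204),(655,277),(378,158))]
print(np.array(P),np.mean(P,0)); a=P[1]-P[0];b=P[2]-P[3];print(np.arctan2(a[1],a[0]),np.arctan2(b[1],b[0]),[np.linalg.norm(P[i]-P[i-1]) for i in range(4)])
Q=[cast(s,f(*p),z) for p,z in(((33,48),125),((112,48),125),((45,160),0),((115,160),0))]; print(np.array(Q))
w=cam("wrist"); st=r.sense(); T=Ro.from_euler("xyz",st["tcp_rot"]).as_matrix()
print("cam in tool",T.T@(-w[1].T@w[2]-st["eef_pos"]),"\n",w[1]@T)
print(st["tcp_rot"],T)
```

```text
[[438.05  90.84 120.  ]
 [529.34 355.94 120.  ]
 [650.95 312.29 120.  ]
 [558.87  48.41 120.  ]] [544.3  201.87 120.  ]
1.2391653983156419 1.2350652956377124 [np.float64(128.05603961168083), np.float64(280.3786897884209), np.float64(129.2104242299259), np.float64(279.489750258904)]
[[ 488.75 -348.86  125.  ]
 [ 461.09 -270.22  125.  ]
 [ 514.77 -335.57    0.  ]
 [ 489.77 -263.11    0.  ]]
cam in tool [  77.48   -0.37 -121.57] 
 [[-0.    1.    0.  ]
 [-0.95  0.   -0.31]
 [-0.31 -0.    0.95]]
[-3.14  0.    2.74] [[-0.92  0.39 -0.  ]
 [ 0.39  0.92 -0.  ]
 [-0.   -0.   -1.  ]]
```

The rows are not in the units I measure in: shifts go in shares of 800 mm and turns go in shares of 360 degrees. I convert before sending: -10 mm / 800 = -0.0125, 0.118 rad / 6.2832 = 0.0188.

>>> run_rows(deltas=[[[0, 0, 0.0188], [0, 0, -0.0125], 1], [[0, 0, 0.0188], [0, 0, -0.0125], 1], [[0, 0, 0.0188], [0, 0, -0.0125], 1], [[0, 0, 0.0188], [0, 0, -0.0125], 1], [[0, 0, 0.0188], [0, 0, -0.0125], 1]])

```text
clock: 0.52
eef_pos: [246.0, 574.2, 303.3]
tcp_rot: [-3.141, 0.001, 2.141]
contact_force: [0.7, 0.1, 0.1]
opening: 1.003
grasp_force: 0.0
```

>>> run_rows(deltas=[[[0, 0, 0.0188], [0, 0, -0.0125], 1], [[0, 0, 0.0188], [0, 0, -0.0125], 1]])

```text
clock: 0.68
eef_pos: [246.1, 574.2, 323.3]
tcp_rot: [-3.141, 0.001, 1.905]
contact_force: [0.0, 0.1, -0.4]
opening: 0.999
grasp_force: 0.0
```

>>> run_rows(deltas=[[[0, 0, 0], [-0.0463, 0.0163, 0], 1], [[0, 0, 0], [-0.0463, 0.0163, 0], 1], [[0, 0, 0], [-0.0463, 0.0163, 0], 1], [[0, 0, 0], [-0.0463, 0.0163, 0], 1]])

```text
clock: 1.02
eef_pos: [345.0, 450.9, 323.0]
tcp_rot: [-3.141, 0.0, 1.912]
contact_force: [-0.1, 0.2, -0.5]
opening: 1.001
grasp_force: 0.0
```

>>> run_rows(deltas=[[[0, 0, 0], [-0.0463, 0.0163, 0], 1], [[0, 0, 0], [-0.0463, 0.0163, 0], 1], [[0, 0, 0], [-0.0463, 0.0163, 0], 1], [[0, 0, 0], [-0.0463, 0.0163, 0], 1]])

```text
clock: 1.35
eef_pos: [443.6, 328.3, 323.1]
tcp_rot: [-3.141, 0.0, 1.911]
contact_force: [0.5, 0.3, -0.8]
opening: 1.0
grasp_force: 0.0
```

>>> run_rows(deltas=[[[0, 0, 0], [-0.0463, 0.0163, 0], 1], [[0, 0, 0], [-0.0463, 0.0163, 0], 1], [[0, 0, 0], [-0.0463, 0.0163, 0], 1], [[0, 0, 0], [0, 0, 0], 1], [[0, 0, 0], [0, 0, 0], 1]])

```text
clock: 1.77
eef_pos: [517.5, 236.7, 322.8]
tcp_rot: [-3.141, 0.0, 1.907]
contact_force: [-0.5, 0.9, -0.4]
opening: 0.999
grasp_force: 0.0
```

Run:
```python
from h import *
snap("wrist","pics/w1.png"); print(r.sense()["qvel"],r.sense()["eef_pos"])
```

```text
[ 0.0383488  -0.00574365  0.00491386  0.00441298  0.00145882  0.00561434] [516.71543682 237.86854123 322.82990023]
```

View pics/w1.png

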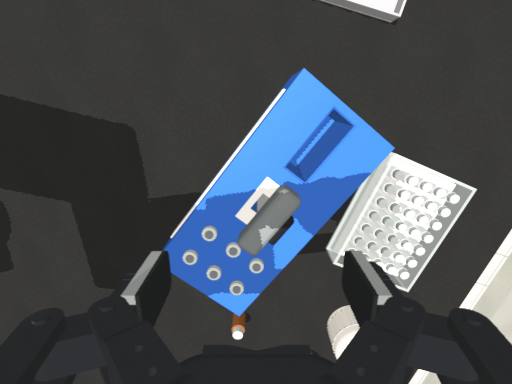

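The wrist view shows the whole carrier top: the pocket mouth runs from about (332,108) to (306,180), with the crossbar at (270,218). The button isn't visible because it's on the far (+x) side. I'll fit the carrier's top edges in code and view a crop of the pocket.

Run:
```python
from h import *
np.set_printoptions(precision=1,suppress=True)
c,im=load("pics/w1.png")
hsv=cv2.cvtColor(im,cv2.COLOR_BGR2HSV)
m=cv2.inRange(hsv,(105,120,40),(130,255,255)); m=cv2.morphologyEx(m,cv2.MORPH_CLOSE,np.ones((5,5)))
cn=max(cv2.findContours(m,0,1)[0],key=cv2.contourArea); ap=cv2.approxPolyDP(cn,5,True)[:,0]
for p in ap: print(p,cast(c,p,120))
crop=im[95:195,275:375]; big=cv2.resize(crop,None,fx=6,fy=6,interpolation=cv2.INTER_CUBIC)
cv2.imwrite("pics/w1c.png",big)
```

```text
[305  68] [528.6 354.2 120. ]
[289  78] [516.8 340.2 120. ]
[162 249] [441.3 108.6 120. ]
[170 272] [458.3  80.6 120. ]
[238 315] [558.7  47.1 120. ]
[394 148] [650.2 311.7 120. ]
```

View pics/w1c.png

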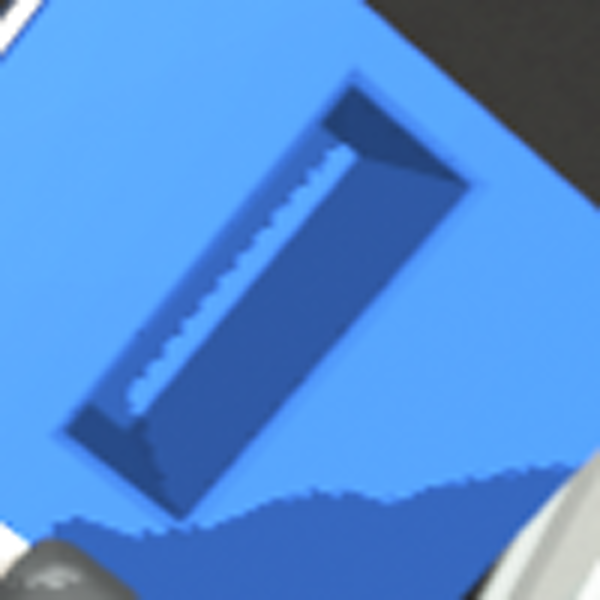

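The crop shows the pocket mouth's corners at crop (355,85), (468,185), (182,520) and (65,430).

Run:
```python
from h import *
np.set_printoptions(precision=2,suppress=True)
c,im=load("pics/w1.png")
P=np.array([cast(c,(274.5+(x+.5)/6,94.5+(y+.5)/6),120) for x,y in((355,85),(468,185),(182,520),(65,430))])
print(P,P.mean(0),[np.linalg.norm(P[i]-P[i-1]) for i in range(4)])
y=(P[0]+P[1]-P[2]-P[3]); print("ang",np.arctan2(y[1],y[0]))
# edges of top: long right edge and end edge
A=cast(c,(238,315),120);B=cast(c,(394,148),120);C=cast(c,(305,68),120)
print(np.arctan2(*(B-A)[1::-1]),np.arctan2(*(C-B)[1::-1])-np.pi/2,np.linalg.norm(B-A),np.linalg.norm(C-B))
a=1.237;print("pocket from edge:",(B+C)/2-np.array([np.cos(a),np.sin(a),0])*50, "centre",(B+C)/2-np.array([np.cos(a),np.sin(a),0])*140)
```

```text
[[571.8  327.69 120.  ]
 [597.59 318.68 120.  ]
 [572.99 245.01 120.  ]
 [546.09 253.83 120.  ]] [572.12 286.3  120.  ] [np.float64(78.20260215815824), np.float64(27.310822598165093), np.float64(77.66800986435472), np.float64(28.307899609538914)]
ang 1.242166328287292
1.237800083425542 1.2344478397344645 279.9525391214827 128.85995287748244
pocket from edge: [573.03 285.72 120.  ] centre [543.54 200.69 120.  ]
```

Scaled: -36 mm / 800 = -0.045, -15 mm / 800 = -0.0188.

>>> run_rows(deltas=[[[0, 0, 0], [-0.045, -0.0188, 0], 1], [[0, 0, 0], [-0.045, -0.0188, 0], 1], [[0, 0, 0], [-0.045, -0.0188, 0], 1], [[0, 0, 0], [-0.045, -0.0188, 0], 1], [[0, 0, 0], [-0.045, -0.0188, 0], 1]])

```text
clock: 2.23
eef_pos: [505.0, 43.8, 323.2]
tcp_rot: [-3.142, -0.0, 1.913]
contact_force: [1.7, -0.2, 0.0]
opening: 0.997
grasp_force: 0.0
```

>>> run_rows(deltas=[[[0, 0, 0], [-0.045, -0.0188, 0], 1], [[0, 0, 0], [-0.045, -0.0188, 0], 1], [[0, 0, 0], [-0.045, -0.0188, 0], 1], [[0, 0, 0], [-0.045, -0.0188, 0], 1], [[0, 0, 0], [-0.045, -0.0188, 0], 1]])

```text
clock: 2.65
eef_pos: [494.9, -151.1, 323.4]
tcp_rot: [3.141, -0.0, 1.913]
contact_force: [1.8, -0.8, 0.7]
opening: 0.996
grasp_force: 0.0
```

>>> run_rows(deltas=[[[0, 0, 0], [-0.045, -0.0188, 0], 1], [[0, 0, 0], [-0.045, -0.0188, 0], 1], [[0, 0, 0], [-0.045, -0.0188, 0], 1], [[0, 0, 0], [-0.045, -0.0188, 0], 1]])

```text
clock: 2.98
eef_pos: [486.9, -306.9, 323.3]
tcp_rot: [3.141, -0.0, 1.913]
contact_force: [0.6, 0.2, -0.6]
opening: 0.999
grasp_force: 0.0
```

>>> run_rows(deltas=[[[0, 0, 0], [0, 0, 0], 1], [[0, 0, 0], [0, 0, 0], 1], [[0, 0, 0], [0, 0, 0], 1]])

```text
clock: 3.23
eef_pos: [487.0, -305.3, 322.9]
tcp_rot: [-3.141, -0.001, 1.911]
contact_force: [-0.7, 0.3, -0.8]
opening: 0.999
grasp_force: 0.0
```

Run:
```python
from h import *
snap("wrist","pics/w2.png"); print(r.sense()["qvel"],r.sense()["eef_pos"])
```

```text
[ 9.01441857e-03 -7.24242499e-03 -2.82888848e-05 -4.58727141e-03
 -6.72089934e-04 -2.90095761e-03] [ 487.1074546  -304.88859272  323.08691145]
```

View pics/w2.png

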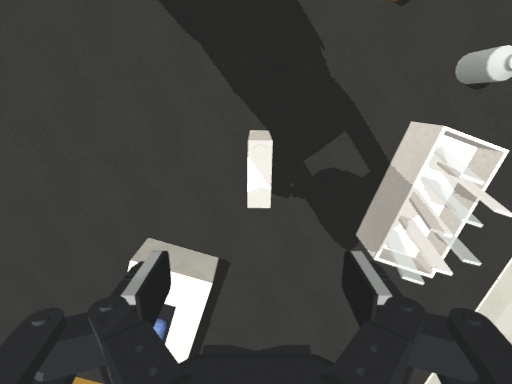

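The wrist view shows the pack's top from about (248,140) to (272,208), nearly aligned with the tool. The gloves box is at lower left and the carton on the right.

Run:
```python
from h import *
np.set_printoptions(precision=2,suppress=True)
c,im=load("pics/w2.png"); g=cv2.cvtColor(im,cv2.COLOR_BGR2GRAY)
print(g[120:215:3,260]); print(g[170,240:282]); print(g[200,240:282]);print(g[150,240:282])
m=(g>235).astype(np.uint8); k,l,st,ce=cv2.connectedComponentsWithStats(m); i=l[175,262]; print(st[i])
p=np.argwhere(l==i)[:,::-1].astype(np.float32); box=cv2.boxPoints(cv2.minAreaRect(p)); print(box)
P=np.array([cast(c,b,125) for b in box]);print(P,P.mean(0),[np.linalg.norm(P[i]-P[i-1]) for i in range(4)])
print("carton",cast(c,(357,237),80),cast(c,(411,122),80),"gloves",cast(c,(217,258),75),cast(c,(148,238),75))
```

```text
[ 42  62  61  62 192 192 192 242 230 244 243 243 242 240 243 243 243 243
 255 255 255 255 255 243 243 243 242 242 242 216  62  60]
[ 59  60  60  59  59  60  60 225 255 255 255 255 255 255 255 255 255 255
 243 243 242 243 243 243 242 243 243 243 242 242 243 207  41  41  41  41
  41  41  42  41  42  41]
[ 60  61  62  60  60  61  62 182 242 242 242 242 242 242 242 242 242 242
 242 242 242 242 242 242 242 242 242 242 242 242 208  63  61  61  62  61
  62  63  62  60  60  59]
[ 58  60  60  59  61  62  61 118 213 243 243 243 235 232 243 243 243 243
 243 243 243 243 243 243 243 243 243 242 244 243 243 233 165  40  41  41
  40  41  42  41  42  42]
[ 247  141   25   67 1469]
[[246.47 206.65]
 [247.94 140.49]
 [271.07 141.  ]
 [269.6  207.17]]
[[ 489.87 -345.5   125.  ]
 [ 467.05 -274.19  125.  ]
 [ 490.41 -266.48  125.  ]
 [ 514.94 -337.26  125.  ]] [ 490.57 -305.86  125.  ] [np.float64(26.387041715576128), np.float64(74.86777109363841), np.float64(24.60325936526848), np.float64(74.90893193561548)]
carton [ 648.09 -352.79   80.  ] [ 643.59 -194.63   80.  ] gloves [ 480.25 -449.2    75.  ] [ 382.26 -451.32   75.  ]
```

Scaled: 40 mm / 800 = 0.05, 30 mm / 800 = 0.0375, 0.019 rad / 6.2832 = 0.003.

>>> run_rows(deltas=[[[0, 0, 0.003], [-0.0025, 0.0038, 0.0375], 1], [[0, 0, 0], [0, 0, 0.05], 1], [[0, 0, 0], [0, 0, 0.05], 1], [[0, 0, 0], [0, 0, 0.05], 1], [[0, 0, 0], [0, 0, 0.0375], 1]], clamp_n=60)

```text
clock: 3.7
eef_pos: [489.7, -304.8, 140.7]
tcp_rot: [-3.14, -0.002, 1.894]
contact_force: [-0.4, -0.4, 0.8]
opening: 0.998
grasp_force: 0.0
```

>>> run_rows(deltas=[[[0, 0, 0], [0, 0, 0.0188], 1], [[0, 0, 0], [0, 0, 0.015], 1], [[0, 0, 0], [0, 0, 0], 0], [[0, 0, 0], [0, 0, 0], 0], [[0, 0, 0], [0, 0, 0], 0]])

```text
clock: 4.12
eef_pos: [491.4, -307.5, 117.8]
tcp_rot: [3.14, 0.002, 1.893]
contact_force: [0.2, -0.6, 0.1]
opening: 0.607
grasp_force: 0.0
```

>>> run_rows(deltas=[[[0, 0, 0], [0, 0, 0], 0], [[0, 0, 0], [0, 0, 0], 0], [[0, 0, 0], [0, 0, 0], 0]])

```text
clock: 4.37
eef_pos: [491.3, -308.2, 117.9]
tcp_rot: [3.14, 0.002, 1.892]
contact_force: [0.3, 1.2, 7.8]
opening: 0.294
grasp_force: 60.3
```

Scaled: -40 mm / 800 = -0.05, -20 mm / 800 = -0.025.

>>> run_rows(deltas=[[[0, 0, 0], [0, 0, -0.025], 0], [[0, 0, 0], [0, 0, -0.05], 0], [[0, 0, 0], [0, 0, -0.05], 0], [[0, 0, 0], [0, 0, -0.05], 0], [[0, 0, 0], [0, 0, -0.05], 0]])

```text
clock: 4.78
eef_pos: [489.6, -307.3, 298.3]
tcp_rot: [-3.141, -0.0, 1.892]
contact_force: [0.6, -1.2, -2.5]
opening: 0.291
grasp_force: 59.8
```

>>> run_rows(deltas=[[[0, 0, 0], [0, 0, -0.025], 0], [[0, 0, 0], [0.025, 0.0125, 0], 0], [[0, 0, 0], [0.0425, 0.0213, 0], 0], [[0, 0, 0], [0.0425, 0.0213, 0], 0], [[0, 0, 0], [0.0425, 0.0213, 0], 0]])

```text
clock: 5.2
eef_pos: [509.2, -171.4, 316.5]
tcp_rot: [3.141, 0.0, 1.89]
contact_force: [1.7, 0.8, -2.9]
opening: 0.293
grasp_force: 59.8
```

>>> run_rows(deltas=[[[0, 0, 0], [0.0425, 0.0213, 0], 0], [[0, 0, 0], [0.0425, 0.0213, 0], 0], [[0, 0, 0], [0.0425, 0.0213, 0], 0], [[0, 0, 0], [0.0425, 0.0213, 0], 0], [[0, 0, 0], [0.0425, 0.0213, 0], 0]])

```text
clock: 5.62
eef_pos: [536.2, 17.3, 316.5]
tcp_rot: [3.141, 0.0, 1.892]
contact_force: [0.9, -0.5, -2.2]
opening: 0.293
grasp_force: 59.8
```

>>> run_rows(deltas=[[[0, 0, 0], [0.0425, 0.0213, 0], 0], [[0, 0, 0], [0.0425, 0.0213, 0], 0], [[0, 0, 0], [0.0425, 0.0213, 0], 0], [[0, 0, 0], [0.0425, 0.0213, 0], 0], [[0, 0, 0], [0.0425, 0.0213, 0], 0]])

```text
clock: 6.03
eef_pos: [563.3, 205.4, 316.4]
tcp_rot: [-3.142, 0.0, 1.892]
contact_force: [0.4, -0.3, -2.2]
opening: 0.297
grasp_force: 59.8
```

>>> run_rows(deltas=[[[0, 0, 0], [0.0425, 0.0213, 0], 0], [[0, 0, 0], [0.0425, 0.0188, 0], 0], [[0, 0, 0], [0.01, 0, 0], 0], [[0, 0, 0.0173], [0, 0, 0], 0], [[0, 0, 0.0173], [0, 0, 0], 0]])

```text
clock: 6.45
eef_pos: [569.4, 286.6, 315.9]
tcp_rot: [-3.141, 0.0, 1.671]
contact_force: [-0.7, -0.7, -3.4]
opening: 0.297
grasp_force: 60.1
```

>>> run_rows(deltas=[[[0, 0, 0.0173], [0, 0, 0], 0], [[0, 0, 0.0173], [0, 0, 0], 0], [[0, 0, 0.0173], [0, 0, 0], 0], [[0, 0, 0.0173], [0, 0, 0], 0], [[0, 0, 0], [0, 0, 0], 0]])

```text
clock: 6.87
eef_pos: [569.8, 285.4, 316.2]
tcp_rot: [-3.141, 0.0, 1.233]
contact_force: [0.3, 0.4, -2.0]
opening: 0.297
grasp_force: 60.1
```

>>> run_rows(deltas=[[[0, 0, 0], [0, 0, 0], 0], [[0, 0, 0], [0, 0, 0], 0]])

```text
clock: 7.03
eef_pos: [570.0, 285.6, 316.3]
tcp_rot: [-3.141, 0.0, 1.241]
contact_force: [-0.3, 0.6, -2.5]
opening: 0.296
grasp_force: 60.1
```

Run:
```python
from h import *
s=r.sense(); snap("wrist","pics/w3.png"); print(s["eef_pos"],s["tcp_rot"],s["contact_force"])
a=1.238; R=Ro.from_euler("xyz",s["tcp_rot"]).as_matrix(); print("delta tool",R.T@(np.array([572.5,286,s["eef_pos"][2]])-s["eef_pos"]))
```

```text
[569.9550713  285.60056993 316.27246123] [-3.14144843e+00  2.08722661e-04  1.24117031e+00] [-0.27099681  0.60995007 -2.45319274]
delta tool [ 1.20169205e+00  2.27862729e+00 -5.79457037e-04]
```

View pics/w3.png

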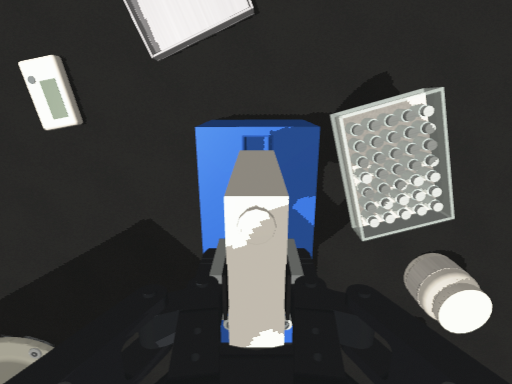

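The wrist view shows the held pack's top edge from (228,196) to (287,195) and its foot at (245–273,152). The pocket's far edge is visible at (243–268,137). I'll measure the pack in the tool frame and re-measure the carrier.

Run:
```python
from h import *
np.set_printoptions(precision=1,suppress=True)
c,im=load("pics/w3.png"); g=cv2.cvtColor(im,cv2.COLOR_BGR2GRAY); hsv=cv2.cvtColor(im,cv2.COLOR_BGR2HSV)
s=r.sense(); R=Ro.from_euler("xyz",s["tcp_rot"]).as_matrix(); o=s["eef_pos"]; T=lambda X:R.T@(X-o)
print(g[145:205,240]); print(g[145:205,280]); print(g[200,222:294]); print(g[155,236:285]); print(g[140:160,258]); print(im[118:150,256,0]); print(im[139,236:280,0])
for n,u,z in(("topL",(228,196),o[2]+7),("topR",(287,195.5),o[2]+7),("botL",(243,152),o[2]+7-125),("botR",(274,152),o[2]+7-125),("pk L",(243.5,136.5),120),("pkR",(269.5,136.5),120)):
    print(n,T(cast(c,u,z)))
print("pocket exp",T(np.array([572.5,286,120])))
m=cv2.inRange(hsv,(105,120,40),(130,255,255))
for row in (150,180,200):
    x=np.flatnonzero(m[row]); print(row,x[0],x[-1],T(cast(c,(x[0]-.5,row),120)),T(cast(c,(x[-1]+.5,row),120)))
for col in(215,300): x=np.flatnonzero(m[:,col]); print(col,x[:3],m[x[0],col],T(cast(c,(col,x[0]-.5),120)))
print(im[115:135,215,0],im[115:135,300,0],im[180,192:206,0],im[180,308:325,0])
```

```text
[130 129 130 130 130 135 136 136 136 136 136 135 136 136 136 136 136 137
 136 136 136 137 136 136 137 137 136 136 137 136 136 136 137 136 136 136
 136 136 136 136 136 137 136 136 136 136 136 136 137 136 136 238 252 252
 252 252 252 252 252 252]
[ 72  72  72  72  72  72  73  72  72  72  72  72  72  72  72  72  72  72
  73  72  72  72  71  80  92 114 119 123 136 137 136 137 136 136 136 136
 136 136 136 137 136 136 136 136 137 136 136 137 136 136 137 238 252 252
 252 252 252 252 252 252]
[124 170 240 253 253 253 253 253 253 253 253 253 253 253 252 252 252 252
 252 252 252 252 252 252 252 252 252 252 252 252 252 252 252 252 252 252
 252 252 252 252 252 252 252 252 252 252 252 252 252 252 252 252 252 252
 252 252 252 252 252 252 252 252 252 252 252 252 230  89  72  71  71  71]
[130 134 135 136 136 136 136 136 136 136 136 136 136 136 136 136 136 137
 137 136 137 136 136 135 136 137 136 136 137 136 136 137 136 136 136 136
 137 136 135 114  72  72  72  72  72  72  72  72  72]
[ 72  72  72  71  72  73  72  73  71  72 116 134 136 136 136 136 136 136
 136 136]
[ 24  60  99 102 103 103 103 103 1
[... 287 characters left out ...]
7 -10.3  -7. ]
topR [40.9 13.5 -7. ]
botL [ 37.4  -9.5 118. ]
botR [ 37.4  15.5 118. ]
pk L [ 40.5 -12.2 196.3]
pkR [ 40.5  15.2 196.3]
pocket exp [  1.1   2.3 196.3]
150 196 318 [ 26.2 -63.6 196.3] [ 26.3  67.8 196.3]
180 198 316 [ -6.9 -63.5 196.3] [ -6.9  67.7 196.3]
200 199 315 [-30.2 -63.7 196.3] [-30.2  68.1 196.3]
215 [120 121 122] 255 [ 57.8 -41.4 196.3]
300 [119 120 121] 255 [ 58.9  46.5 196.3]
[ 40  40  40  39  49  99 103 103 103 103 103 103 232 238 238 237 237 237
 237 237] [ 28  26  26  25  61 100 103 102 102 102 103 111 139 141 142 142 142 142
 142 142] [ 39  38  39  39  38  39 170 234 234 234 234 234 234 234] [140 141 141 141 141 141 140 141 114  44  26  26  25  25  26  31  40]
```

Scaled: 30 mm / 800 = 0.0375, -1.6 mm / 800 = -0.002, 0.003 rad / 6.2832 = 0.0005.

>>> run_rows(deltas=[[[0, 0, 0.0005], [-0.002, 0.0006, 0.0125], 0], [[0, 0, 0], [0, 0, 0.0375], 0], [[0, 0, 0], [0, 0, 0.025], 0], [[0, 0, 0], [0, 0, 0.0125], 0], [[0, 0, 0], [0, 0, 0], 0]])

```text
clock: 7.5
eef_pos: [568.6, 283.4, 243.1]
tcp_rot: [-3.138, 0.004, 1.235]
contact_force: [-0.7, -0.4, -2.3]
opening: 0.293
grasp_force: 59.9
```

>>> run_rows(deltas=[[[0, 0, 0], [0, 0, 0], 0], [[0, 0, 0], [0, 0, 0.005], 0], [[0, 0, 0], [0, 0, 0.005], 0], [[0, 0, 0], [0, 0, 0.005], 0], [[0, 0, 0], [0, 0, 0], 0]])

```text
clock: 7.92
eef_pos: [569.9, 284.1, 233.9]
tcp_rot: [-3.141, 0.0, 1.235]
contact_force: [-0.2, 0.1, -2.6]
opening: 0.292
grasp_force: 60.0
```

>>> run_rows(deltas=[[[0, 0, 0], [0, 0, 0.005], 0], [[0, 0, 0], [0, 0, 0.005], 0], [[0, 0, 0], [0, 0, 0], 0]])

```text
clock: 8.17
eef_pos: [569.6, 284.0, 225.4]
tcp_rot: [-3.141, 0.001, 1.235]
contact_force: [-0.0, -0.2, -2.7]
opening: 0.297
grasp_force: 60.0
```

```bash
python3 -c '
from rig import r
print(r.sense())'
```

```text
{'clock': 8.1667, 'qpos': array([ 4.60195965e-01,  3.97435883e-01,  1.63307426e+00, -3.03878580e-05,
        1.11227301e+00,  7.96188289e-01]), 'qvel': array([-0.00020279, -0.00504901, -0.00540104, -0.00066291,  0.01583276,
        0.00128302]), 'joint_efforts': array([-1.03416205e-03, -6.52205801e+01, -3.51906538e+01,  6.28833688e-03,
       -2.29436983e-01, -3.86336269e-04]), 'eef_pos': array([569.64653632, 284.03413992, 225.37722727]), 'tcp_rot': array([-3.14077944e+00,  8.69893887e-04,  1.23481782e+00]), 'contact_force': array([-0.0306769 , -0.22347099, -2.68186078]), 'wrist_torque': array([-0.03491841,  0.02762374,  0.00080265]), 'grasp_force': 59.994410276412964, 'opening': 0.29677556716847425}
```

Scaled: 5 mm / 800 = 0.0063.

>>> run_rows(deltas=[[[0, 0, 0], [0, 0, 0.0063], 0], [[0, 0, 0], [0, 0, 0.0063], 0], [[0, 0, 0], [0, 0, 0], 0]])

```text
clock: 8.42
eef_pos: [569.5, 284.0, 215.0]
tcp_rot: [-3.14, 0.001, 1.235]
contact_force: [-0.3, -1.2, -2.2]
opening: 0.296
grasp_force: 60.0
```

>>> run_rows(deltas=[[[0, 0, 0], [0, 0, 0.0075], 0], [[0, 0, 0], [0, 0, 0.0075], 0], [[0, 0, 0], [0, 0, 0], 0]])

```text
clock: 8.67
eef_pos: [569.4, 283.9, 202.7]
tcp_rot: [-3.14, 0.001, 1.235]
contact_force: [0.3, -0.7, -3.6]
opening: 0.297
grasp_force: 60.1
```

```bash
python3 -c '
from rig import r
s=r.sense();print(s["wrist_torque"],s["contact_force"])'
```

```text
[-0.11049658 -0.01852504  0.0169173 ] [ 0.26187615 -0.7309705  -3.56063103]
```

Entering freely. 50 mm to go.

Scaled: 8 mm / 800 = 0.01.

>>> run_rows(deltas=[[[0, 0, 0], [0, 0, 0.01], 0], [[0, 0, 0], [0, 0, 0.01], 0], [[0, 0, 0], [0, 0, 0.01], 0], [[0, 0, 0], [0, 0, 0.01], 0], [[0, 0, 0], [0, 0, 0], 0]])

```text
clock: 9.08
eef_pos: [569.2, 283.8, 170.0]
tcp_rot: [-3.14, 0.002, 1.235]
contact_force: [0.3, -0.3, -3.1]
opening: 0.298
grasp_force: 60.0
```

>>> run_rows(deltas=[[[0, 0, 0], [0, 0, 0.0075], 0], [[0, 0, 0], [0, 0, 0.0063], 0], [[0, 0, 0], [0, 0, 0], 0]])

```text
clock: 9.33
eef_pos: [569.5, 284.0, 160.2]
tcp_rot: [-3.141, 0.001, 1.235]
contact_force: [-0.9, 0.0, -2.9]
opening: 0.294
grasp_force: 60.1
```

>>> run_rows(deltas=[[[0, 0, 0], [0, 0, 0.005], 0], [[0, 0, 0], [0, 0, 0.0038], 0], [[0, 0, 0], [0, 0, 0.0025], 0], [[0, 0, 0], [0, 0, 0], 0]])

```text
clock: 9.67
eef_pos: [570.3, 284.4, 152.9]
tcp_rot: [3.141, -0.0, 1.235]
contact_force: [-1.4, -0.7, 1.6]
opening: 0.293
grasp_force: 60.6
```

Scaled: 1.5 mm / 800 = 0.0019, 1 mm / 800 = 0.0013.

>>> run_rows(deltas=[[[0, 0, 0], [0, 0, 0.0019], 0], [[0, 0, 0], [0, 0, 0.0013], 0], [[0, 0, 0], [0, 0, 0], 0], [[0, 0, 0], [0, 0, 0], 0]])

```text
clock: 10.0
eef_pos: [570.5, 284.5, 152.8]
tcp_rot: [3.14, -0.001, 1.235]
contact_force: [-7.6, -3.6, 22.9]
opening: 0.293
grasp_force: 63.6
```

Scaled: -1.5 mm / 800 = -0.0019.

>>> run_rows(deltas=[[[0, 0, 0], [0, 0, -0.0019], 0.3], [[0, 0, 0], [0, 0, 0], 1], [[0, 0, 0], [0, 0, 0], 1], [[0, 0, 0], [0, 0, 0], 1], [[0, 0, 0], [0, 0, 0], 1]])

```text
clock: 10.42
eef_pos: [570.0, 284.2, 151.0]
tcp_rot: [-3.141, 0.0, 1.235]
contact_force: [-0.7, 0.7, -0.3]
opening: 0.857
grasp_force: 0.0
```

>>> run_rows(deltas=[[[0, 0, 0], [0, 0, -0.0125], 1], [[0, 0, 0], [0, 0, -0.0375], 1], [[0, 0, 0], [0, 0, -0.05], 1], [[0, 0, 0], [0, 0, -0.05], 1], [[0, 0, 0], [0, 0, -0.0375], 1]])

```text
clock: 10.83
eef_pos: [570.6, 284.5, 305.3]
tcp_rot: [3.14, -0.002, 1.235]
contact_force: [1.3, 0.0, -0.0]
opening: 1.001
grasp_force: 0.0
```

>>> run_rows(deltas=[[[0, 0, 0], [-0.0375, 0, 0], 1], [[0, 0, 0], [-0.0375, 0, 0], 1], [[0, 0, 0], [-0.0375, 0, 0], 1], [[0, 0, 0], [0, 0, 0], 1], [[0, 0, 0], [0, 0, 0], 1]])

```text
clock: 11.25
eef_pos: [540.3, 198.3, 302.3]
tcp_rot: [3.141, -0.001, 1.233]
contact_force: [0.1, 0.1, -0.6]
opening: 1.0
grasp_force: 0.0
```

>>> run_rows(deltas=[[[0, 0, 0], [0, 0, 0], 1], [[0, 0, 0], [0, 0, 0], 1]])

```text
clock: 11.42
eef_pos: [540.8, 200.1, 301.5]
tcp_rot: [3.141, -0.001, 1.235]
contact_force: [-1.0, 0.4, -0.0]
opening: 0.997
grasp_force: 0.0
```

Run:
```python
from h import *
s=r.sense(); snap("wrist","pics/w4.png"); print(s["eef_pos"],s["tcp_rot"],s["opening"])
```

```text
[540.83277357 200.07766134 301.54343783] [ 3.14127121e+00 -6.02968311e-04  1.23516800e+00] 0.9965284859527737
```

View pics/w4.png

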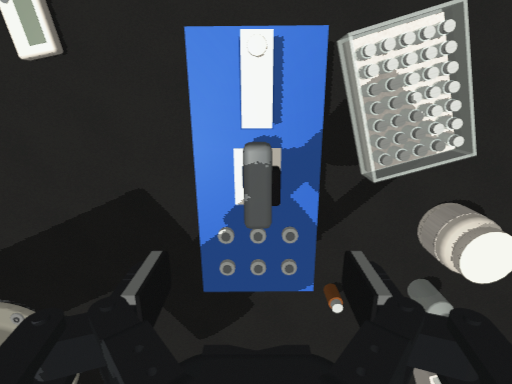

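The pack is home in the pocket at (257,80). The crossbar runs from about (244,142) to (272,228), with the black button on its right at (276,186), the +x side.

Run:
```python
from h import *
np.set_printoptions(precision=1,suppress=True)
c,im=load("pics/w4.png"); hsv=cv2.cvtColor(im,cv2.COLOR_BGR2HSV)
s=r.sense(); R=Ro.from_euler("xyz",s["tcp_rot"]).as_matrix(); o=s["eef_pos"]; T=lambda X:R.T@(X-o)
m=cv2.inRange(hsv,(105,120,40),(130,255,255))
for row in(60,120,180,260):
    x=np.flatnonzero(m[row]); L,Rr=[T(cast(c,(u,row),120)) for u in(x[0]-.5,x[-1]+.5)]; print(row,L,Rr,(L+Rr)/2)
for u,z in(((258,25.5),120),((258,291.5),120),((258,142),168),((258,228),155),((244,200),168),((271.5,200),168),((240,30),160),((273,30),160),((257,129),160)): print(u,T(cast(c,u,z)))
print(cv2.cvtColor(im,cv2.COLOR_BGR2GRAY)[195,236:286])
```

```text
60 [112.8 -64.5 181.4] [112.7  67.9 181.4] [112.7   1.7 181.4]
120 [ 58.4 -64.5 181.3] [ 58.4  67.9 181.4] [ 58.4   1.7 181.3]
180 [ -2.8 -63.5 181.3] [ -2.9  68.  181.3] [ -2.9   2.3 181.3]
260 [-97.9 -62.6 181.3] [-98.   69.6 181.3] [-97.9   3.5 181.3]
(258, 25.5) [141.3   3.1 181.4]
(258, 291.5) [-140.4    3.5  181.3]
(258, 142) [ 43.4   2.9 133.3]
(258, 228) [-42.1   3.1 146.3]
(244, 200) [ -8.7  -9.7 133.3]
(271.5, 200) [ -8.7  15.2 133.3]
(240, 30) [129.8 -11.4 141.4]
(273, 30) [129.8  14.6 141.4]
(257, 129) [ 53.4   2.1 141.3]
[247 247 247 247 247 248 247 219  96 116 124 109  78  81  82  82  82  82
  81  81  81  82  82  81  81  81  81  82  82  81  80  78  76  73  68  49
  19  19  19  18  18  20  18  17  43  63  64  64  63  64]
```

Scaled: 35 mm / 800 = 0.0438, 20 mm / 800 = 0.025, -0.008 rad / 6.2832 = -0.0013.

>>> run_rows(deltas=[[[0, 0, -0.0013], [0.0006, 0.0038, 0.0125], 1], [[0, 0, 0], [0, 0, 0.0438], 1], [[0, 0, 0], [0, 0, 0.0438], 1], [[0, 0, 0], [0, 0, 0.0438], 1], [[0, 0, 0], [0, 0, 0.025], 1]])

```text
clock: 11.88
eef_pos: [541.6, 198.6, 161.8]
tcp_rot: [-3.138, 0.003, 1.244]
contact_force: [-0.7, -1.3, -0.2]
opening: 1.0
grasp_force: 0.0
```

>>> run_rows(deltas=[[[0, 0, 0], [0, 0, 0.0106], 1], [[0, 0, 0], [0, 0, 0], 1], [[0, 0, 0], [0, 0, 0], 1]])

```text
clock: 12.13
eef_pos: [543.8, 199.1, 157.9]
tcp_rot: [-3.141, 0.0, 1.243]
contact_force: [-0.1, -0.5, -0.2]
opening: 0.999
grasp_force: 0.0
```

>>> run_rows(deltas=[[[0, 0, 0], [0, 0, 0], 0], [[0, 0, 0], [0, 0, 0], 0], [[0, 0, 0], [0, 0, 0], 0], [[0, 0, 0], [0, 0, 0], 0], [[0, 0, 0], [0, 0, 0], 0]], clamp_n=80)

```text
clock: 12.55
eef_pos: [543.6, 199.0, 158.9]
tcp_rot: [3.141, -0.001, 1.243]
contact_force: [-14.1, 4.8, 29.1]
opening: 0.306
grasp_force: 52.4
```

>>> run_rows(deltas=[[[0, 0, 0], [0, 0, 0], 0], [[0, 0, 0], [0, 0, 0], 0], [[0, 0, 0], [0, 0, 0], 0]])

```text
clock: 12.8
eef_pos: [543.0, 199.2, 159.0]
tcp_rot: [-3.141, -0.001, 1.243]
contact_force: [-5.7, 1.3, 9.8]
opening: 0.3
grasp_force: 78.6
```

Scaled: -8 mm / 800 = -0.01, -4 mm / 800 = -0.005.

>>> run_rows(deltas=[[[0, 0, 0], [0, 0, -0.005], 0], [[0, 0, 0], [0, 0, -0.01], 0], [[0, 0, 0], [0, 0, -0.01], 0], [[0, 0, 0], [0, 0, -0.01], 0], [[0, 0, 0], [0, 0, 0], 0]])

```text
clock: 13.22
eef_pos: [543.6, 198.8, 187.7]
tcp_rot: [3.141, -0.001, 1.243]
contact_force: [-3.3, 1.9, 0.1]
opening: 0.296
grasp_force: 80.0
```

>>> run_rows(deltas=[[[0, 0, 0], [0, 0, -0.01], 0], [[0, 0, 0], [0, 0, -0.01], 0], [[0, 0, 0], [0, 0, -0.01], 0], [[0, 0, 0], [0, 0, -0.01], 0], [[0, 0, 0], [0, 0, 0], 0]])

```text
clock: 13.63
eef_pos: [543.7, 198.7, 219.7]
tcp_rot: [3.141, -0.0, 1.243]
contact_force: [-2.9, 1.1, 0.0]
opening: 0.297
grasp_force: 80.1
```

Scaled: -8 mm / 800 = -0.01, -6 mm / 800 = -0.0075.

>>> run_rows(deltas=[[[0, 0, 0], [0, 0, -0.01], 0], [[0, 0, 0], [0, 0, -0.01], 0], [[0, 0, 0], [0, 0, -0.0075], 0], [[0, 0, 0], [0, 0, -0.005], 0], [[0, 0, 0], [0, 0, 0], 0]])

```text
clock: 14.05
eef_pos: [543.5, 198.6, 244.8]
tcp_rot: [3.141, -0.0, 1.243]
contact_force: [-2.1, -1.3, 0.9]
opening: 0.297
grasp_force: 79.8
```

>>> run_rows(deltas=[[[0, 0, 0], [0, 0, -0.0038], 0], [[0, 0, 0], [0, 0, -0.0038], 0], [[0, 0, 0], [0, 0, -0.0038], 0], [[0, 0, 0], [0, 0, 0], 0]])

```text
clock: 14.38
eef_pos: [543.0, 198.7, 252.5]
tcp_rot: [-3.141, 0.001, 1.243]
contact_force: [-0.4, 0.3, -8.6]
opening: 0.294
grasp_force: 80.7
```

>>> run_rows(deltas=[[[0, 0, 0], [0, 0, -0.0038], 0], [[0, 0, 0], [0, 0, -0.0038], 0], [[0, 0, 0], [0, 0, -0.0038], 0], [[0, 0, 0], [0, 0, 0], 0], [[0, 0, 0], [0, 0, 0], 0]])

```text
clock: 14.8
eef_pos: [543.5, 198.8, 262.0]
tcp_rot: [3.141, -0.0, 1.243]
contact_force: [0.1, -0.2, -9.6]
opening: 0.293
grasp_force: 80.7
```

Scaled: -7 mm / 800 = -0.0088, -6 mm / 800 = -0.0075.

>>> run_rows(deltas=[[[0, 0, 0], [0, 0, -0.0038], 0], [[0, 0, 0], [0, 0, -0.0075], 0], [[0, 0, 0], [0, 0, -0.0088], 0], [[0, 0, 0], [0, 0, -0.0088], 0], [[0, 0, 0], [0, 0, -0.005], 0]], clamp_n=100)

```text
clock: 15.22
eef_pos: [543.9, 198.9, 290.3]
tcp_rot: [3.14, -0.001, 1.243]
contact_force: [-0.6, 1.1, -8.7]
opening: 0.288
grasp_force: 100.8
```

>>> run_rows(deltas=[[[0, 0, 0], [0, 0, -0.0025], 0], [[0, 0, 0], [0, 0, 0], 0], [[0, 0, 0], [0, 0, 0], 0], [[0, 0, 0], [0, 0, 0], 0], [[0, 0, 0], [0, 0, 0], 0]])

```text
clock: 15.63
eef_pos: [543.2, 198.7, 290.4]
tcp_rot: [-3.141, 0.0, 1.243]
contact_force: [-0.8, 0.3, -8.4]
opening: 0.285
grasp_force: 100.9
```

Run:
```python
from h import *
snap("side","pics/side1.png");snap("wrist","pics/w5.png");c,im=snap("scene","pics/scene1.png")
a=cv2.imread("pics/scene1.png")[120:270,165:395]; b=cv2.imread("pics/side1.png")[150:300,180:300]
cv2.imwrite("pics/c1.png",np.hstack([cv2.resize(a,None,fx=2.2,fy=2.2),cv2.resize(b,None,fx=2.2,fy=2.2)]))
```

```text
(no output)
```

View pics/c1.png

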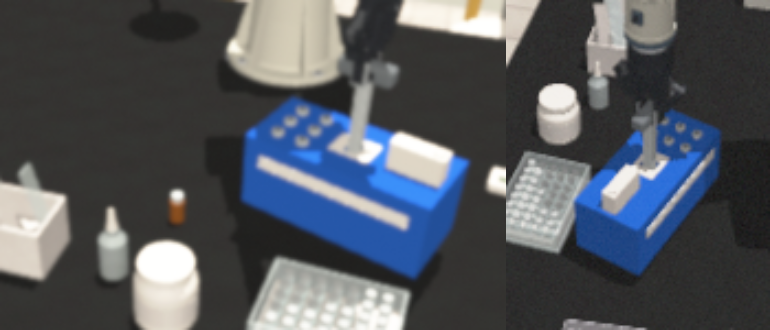

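The carrier hangs clear of the bench from the extended handle with the pack in place, and the bystanders look untouched. I'll measure its level from the wrist frame.

Run:
```python
from h import *
np.set_printoptions(precision=1,suppress=True)
c,im=load("pics/w5.png"); hsv=cv2.cvtColor(im,cv2.COLOR_BGR2HSV)
s=r.sense(); R=Ro.from_euler("xyz",s["tcp_rot"]).as_matrix(); o=s["eef_pos"]; T=lambda X:R.T@(X-o)
m=cv2.inRange(hsv,(105,120,40),(130,255,255)); z=o[2]-129
for row in range(10,300,30):
    x=np.flatnonzero(m[row])
    if len(x)>20:
        L,Q=[T(cast(c,(u,row),z)) for u in(x[0]-.5,x[-1]+.5)]; print(row,x[0],x[-1],L,Q,Q[1]-L[1])
print(o,s["contact_force"],s["wrist_torque"])
```

```text
10 165 343 [140.3 -66.3 129. ] [140.3  65.3 128.9] 131.55023115592877
40 168 340 [120.5 -65.9 129. ] [120.5  64.8 128.9] 130.69341671805344
70 170 338 [ 99.5 -66.3 129. ] [ 99.5  65.1 128.9] 131.3416813393986
100 173 336 [ 77.3 -65.8 129. ] [ 77.3  65.4 129. ] 131.2280533731579
130 175 333 [ 53.7 -66.2 129. ] [ 53.7  64.9 129. ] 131.10768866327987
160 178 331 [ 28.7 -65.8 129. ] [ 28.7  65.2 129. ] 130.97955035764124
190 180 329 [  2.  -66.2 129. ] [  2.   65.5 129. ] 131.7213336251544
220 182 327 [-26.4 -66.7 129. ] [-26.4  65.9 129. ] 132.51292241353488
250 185 324 [-56.8 -66.2 129. ] [-56.8  65.3 129. ] 131.4812041762342
[543.3 198.7 290.5] [ 0.6 -0.7 -8.7] [-0.  0. -0.]
```

View pics/w5.png

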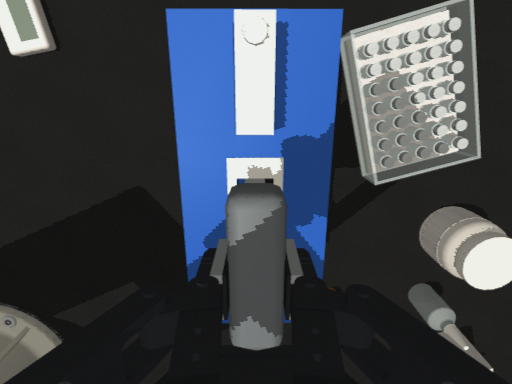

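The last wrist view shows the carrier top level, with even width from end to end. The pack is home at (255,70) and the crossbar is in the grip at (256,260). I measure full extension and about 41 mm of clearance, so I'm handing the job in.

```bash
python3 -c '
from rig import r
print(r.sign_off())'
```

```text
the job is handed in; nothing more can be done
None
```

I handed the job in at about 16 s: the pack is fully home, and the carrier hangs level from the fully extended handle, about 41 mm clear of the bench, with the other things left where they were.

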